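# Take one glue-mixing cup from the nested stack and tare it on the bench scale

## Task

Get the scale ready for weighing out glue: draw only the top cup straight off the nested stack in the slanted holder, leaving the other cups seated where they are, and set it down gently (do not drop it), upright in the middle of the scale's steel pan. Let go of it, then press the red tare button fully down and release it with the cup still standing on the pan; leave the bottles and the wooden offcut where they are.

Things in the scene. Friction and masses are not known exactly. Their poses are not given: they have to be found in the camera images.
- cup_top_center (a point): Centre (half-way up, on the axis) of the top cup, the one to take: blue plastic with a white rim, 76 mm tall, about 35 g. z runs along the cup from base to open mouth. From 37 mm above the base to the rim it is a straight band 56 mm in diameter with a 2.5 mm wall; below is a foot 47 mm in diameter. The foot sits loosely (2 mm play), 35 mm deep, in the next cup; the whole band is exposed.
- cup_next_center (a point): Centre of the second cup, identical to the top cup and coaxial with it, 41 mm lower along the axis: its rim is 41 mm below the top cup's rim. Held only by its weight, so it is pushed askew or lifted if the top cup is not drawn straight along the axis or if it is gripped too. Must stay seated, not shifted by 8 mm at any time.
- cup_bottom_center (a point): Centre of the lowest cup, identical, another 41 mm lower along the axis. Must stay seated.
- holder: Slanted plywood cup holder, fixed to the bench; base 200 x 100 x 12 mm (x, y, z). Origin: centre of the base's underside, z up. The stack leans 25 degrees from vertical towards the holder's -x axis (roughly towards the robot), mouths up, in a V-trough under it that ends 12 mm below the second cup's rim; nothing stands beside or above the top cup. Holder y is level, square to the cups' axis.
- pan (a point): Centre of the top face of the scale's round steel pan, 110 mm in diameter, 52 mm above the bench, level and rigid; z up, x axis points from the tare button to the pan. The scale is a grey box 250 x 150 mm, top 40 mm above the bench, fixed to the bench.
- tare_top (a point): Centre of the top face of the red round tare button, 28 mm in diameter, 62 mm above the bench when up, in a black collar 44 mm in diameter whose top is 52 mm above the bench; it lies 130 mm from the pan's centre, on the robot's side of it. Pressed straight down.
- tare (a joint): Travel of the tare button in m: 0 up, 0.006 fully down; springs back by itself; fully down takes 4 N.
- resin_center (a point): Centre of a loose amber bottle standing on the bench, 60 mm in diameter, 150 mm tall. Leave alone.
- hardener_center (a point): Centre of a loose small white bottle with a red cap standing on the bench, 44 mm in diameter, 100 mm tall. Leave alone.
- offcut_center (a point): Centre of a loose wooden offcut lying on the bench, 90 x 50 x 30 mm (x, y, z). Leave alone.
Not all that is in view belongs to the job. What is shaped like the part that bears cup_top_center but green or turquoise is not meant.

How it is judged (in metres and radians):
On the way, in this order (a step that is already met when the one before it is completed fails the run):
1. the top cup is held in the fingers and drawn clear of the stack (distance between cup_top_center and cup_next_center above 0.09 m and contact force between the fingers and cup_top above 0.3 N), for 0.1 s.
2. the cup is set down on the middle of the pan, upright, while still in the fingers (horizontal distance between cup_top_center and pan below 0.02 m and angle between cup_top_center's own z axis and vertical below 0.1 rad and z of cup_top_center in the frame of pan between 0.033 and 0.044 m and contact force between the fingers and cup_top above 0.3 N), for 0.05 s.
3. the cup stands released on the pan (horizontal distance between cup_top_center and pan below 0.02 m and angle between cup_top_center's own z axis and vertical below 0.1 rad and z of cup_top_center in the frame of pan between 0.033 and 0.044 m and contact force between the fingers and cup_top below 0.1 N and linear speed of cup_top below 0.02 m/s), for 0.2 s.
4. the tare button is pressed down with the cup standing on the pan (horizontal distance between cup_top_center and pan below 0.02 m and angle between cup_top_center's own z axis and vertical below 0.1 rad and z of cup_top_center in the frame of pan between 0.033 and 0.044 m and contact force between the fingers and cup_top below 0.1 N and value of joint tare above 0.0045 m), for 0.05 s.
At the end, for the whole second after the job is handed in: The former top cup stands released and at rest on the pan, upright within 0.1 rad, its axis within 20 mm of the pan's centre and its base within 5 mm of the pan; the next cup is within 8 mm and the lowest within 15 mm of its start; the tare button, pressed 4.5 mm or more, is up again (all of step 3 and distance of cup_next_center from where it was at the start of the episode below 0.008 m and distance of cup_bottom_center from where it was at the start of the episode below 0.015 m and value of joint tare below 0.0015 m); the robot touches nothing.
It fails at once if the next cup is shifted more than 8 mm along with the top one (distance of cup_next_center from where it was at the start of the episode above 0.008 m).
It fails at once if the lowest cup is moved more than 15 mm (distance of cup_bottom_center from where it was at the start of the episode above 0.015 m).
It fails at once if the resin is moved more than 30 mm (distance of resin_center from where it was at the start of the episode above 0.03 m).
It fails at once if the hardener is moved more than 30 mm (distance of hardener_center from where it was at the start of the episode above 0.03 m).
It fails at once if the offcut is moved more than 30 mm (distance of offcut_center from where it was at the start of the episode above 0.03 m).
It also fails if it takes over 50 s, if anything falls off the work surface, if the arm or the gripper's body presses on something with over 40 N, if the wrist force passes 120 N, or if a joint passes its speed limit or range.

## Robot

A 6-joint arm with a two-finger parallel gripper is mounted at the origin on the work surface. World frame = base frame: x ahead of the robot, y to its left, z up, the work surface at z = 0. Lengths are in mm, angles in rad, forces in N, time in s.
With the tool pointing down it reaches from about 325 to 850 mm from the base axis. Payload 15.5 kg.
Tool frame: the origin (TCP) lies midway between the tips of the shut fingers; the grasp point (between the pads) lies 19 mm behind it; z points along the fingers, y is the direction in which the jaws open and shut (so a half turn about z gives the same grasp; the last joint's range is limited). The gripper opens to 91 mm and grips with 3 to 60 N. Pads are 32 mm wide; open, the fingers measure 118 mm over their backs; the gripper's body (76 mm by 178 mm) begins 60 mm behind the grasp point.
Start: joints at [-1.339, 0.494, 1.345, -0, 1.302, -0.096], TCP at [200.635, -591.922, 213.915] pointing down, gripper open.
Joint ranges: [-2.91, 2.91], [-0.82, 2.16], [0.22, 2.67], [-1.22, 4.37], [0.12, 2.79], [-3.08, 3.08]. Speed limits (rad/s): [1.89, 1.89, 2.57, 3.01, 3.01, 3.01].

## Interface

Orientations are given as a rotation vector (axis times angle).
In Python, from rig import read_state, cams, ctrl gives the robot as it stands.
- The arm moves only by the tool send_rows, never from a script. Its argument "moves" is a list of rows, each a list of 7 numbers: the shift along the tool's x, y, z in mm, then the turn, a rotation vector about the tool's x, y, z in units of 10 degrees (1.0 is 10 degrees), then the opening, from 0 (shut) to 1 (fully open). In form: [[tx, ty, tz, ax, ay, az, claw], ...]. A call has 1 to 20 rows; each row shifts and turns the pose as measured when the row begins, along the tool's axes as they then stand; what a row does not reach is not made up. A row lasts 1/8 s, in which the tool goes at most 62.5 mm and 10.7 degrees, less where a joint would pass 70% of its speed; a pose out of reach is approached as far as the arm can. A call with a gripper value outside its range is refused whole. The fingers move at their own pace and stop on an object; "squeeze" is the grip in N (left out, the last holds). Time passes only in rows, so rows that do not move let the fingers close. It gives the time, the measured TCP pose, the force and the opening at its end, in the units of the state.
- read_state(): the state, without advancing time (a new reading comes with each control period).
- cams.capture(name): name is "scene" or "side" or "wrist"; returns the picture (480x640x3 uint8, red, green, blue); there is no depth.
- cams.camera_params(name): a dict with "intrinsics" (3x3 intrinsics, pixels), "R" (3x3) and "t" (3): a world point X has camera coordinates R X + t. Camera axes: x right, y down, z forward; pixel columns grow to the right and rows downward; lengths in mm; the calibration is good to about 2 mm. The wrist camera is an equidistant fisheye: a pixel r from the principal point sees the ray r / f radians off the axis. A picture is of the moment at which its call begins: read the wrist's pose just before it. camera_params takes no time and is no camera call; for the wrist camera it gives the pose at the moment of the call.
- ctrl.sign_off(): hands the job in, once; it reports no verdict.
The state is a dict: "clock": time; "q": joint angles; "joint_vel": joint speeds; "tau": joint torques, N m; "ee_pos": TCP position; "tool_rot": TCP orientation; "ft_force": force on the tool from outside, world axes, zero at the start; "moment": the same for the moment, N m; "finger_gap": finger opening in mm.
Only numpy, scipy, OpenCV 4.12 (cv2) and the standard library are available. Lean on these libraries where they do the work, as an engineer would, in place of code of your own. Each camera call takes 0.05 s, during which the arm holds its last target.

## Working session

There is one attempt and no reset: what is moved stays moved. The work goes in short steps, Python scripts to look and compute and a tool call to move; the robot and the scene stay as the last step left them, time stands still between calls to the robot, and variables do not carry over. Pictures are saved under pics/ and viewed, and the job is handed in when it is done.

Besides the shell and the picture viewer there is one more tool, called after "Emit:" in YAML: its name, and indented under it one key for each argument. send_rows: Moves the arm, as the interface text tells. Its arguments: {"type":"object","properties":{"moves":{"type":"array"},"squeeze":{"type":"number"}},"required":["moves"]}

```bash
ls; mkdir -p pics; python3 - <<'E'
from rig import read_state,cams,ctrl
import cv2
s=read_state();print(s)
for n in ("scene","side","wrist"):
    p=cams.camera_params(n);im=cams.capture(n)
    cv2.imwrite(f"pics/{n}0.png",im[:,:,::-1]);print(n,p)
E
```

```text
pics
{'clock': 0.0, 'q': array([-1.33950193e+00,  4.94158267e-01,  1.34613916e+00, -2.85853646e-05,
        1.30246746e+00, -9.54966076e-02]), 'joint_vel': array([ 0.00095851,  0.0023275 ,  0.00082142,  0.00139578,  0.00025733,
       -0.00109221]), 'tau': array([ 3.27715170e-03, -8.78817844e+01, -3.81852007e+01,  7.09316460e-02,
        5.32113668e-02, -1.30440067e-04]), 'ee_pos': array([ 200.53812105, -591.55907919,  213.35102564]), 'tool_rot': array([-3.09859456e+00, -5.10862859e-01,  1.68054510e-04]), 'ft_force': array([0.16810949, 0.24180014, 0.77357875]), 'moment': array([-0.00425165,  0.00235177, -0.03025454]), 'finger_gap': 91.17945710108695}
scene {'intrinsics': array([[540.99151026,   0.        , 317.00438759],
       [  0.        , 540.99151026, 247.42824901],
       [  0.        ,   0.        ,   1.        ]]), 'R': array([[ 0.01148393,  0.99992793,  0.00350136],
       [ 0.83745016, -0.00770442, -0.5464594 ],
       [-0.54639304,  0.00920772, -0.83747828]]), 't': array([  31.52447392, -470.39200591, 1438.68462604])}
side {'intrinsics': array([[588.01243418,   0.        , 319.5427484 ],
       [  0.        , 588.01243418, 232.53849421],
       [  0.        ,   0.        ,   1.        ]]), 'R': array([[ 0.77350112, -0.63379401, -0.00108508],
       [-0.49707518, -0.60558146, -0.62143975],
       [ 0.39320768,  0.4812237 , -0.78346121]]), 't': array([-522.95235309,  366.71913157,  797.18508183])}
wrist {'intrinsics': array([[371.64829954,   0.        , 314.9569147 ],
       [  0.        , 371.64829954, 240.65332901],
       [  0.        ,   0.        ,   1.        ]]), 'R': array([[ 0.32033612, -0.94730189, -0.00197524],
       [-0.91247173, -0.30911697,  0.26803365],
       [-0.25451937, -0.08405851, -0.96340752]]), 't': array([-624.21857253,  -28.54225299,  392.32106935])}
```

View pics/scene0.png

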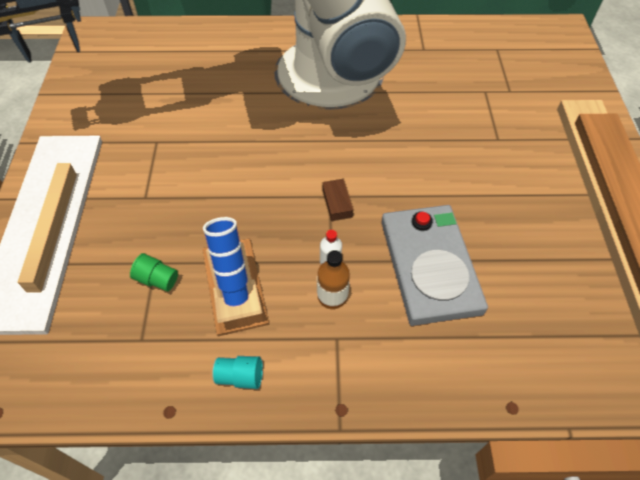

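View pics/side0.png

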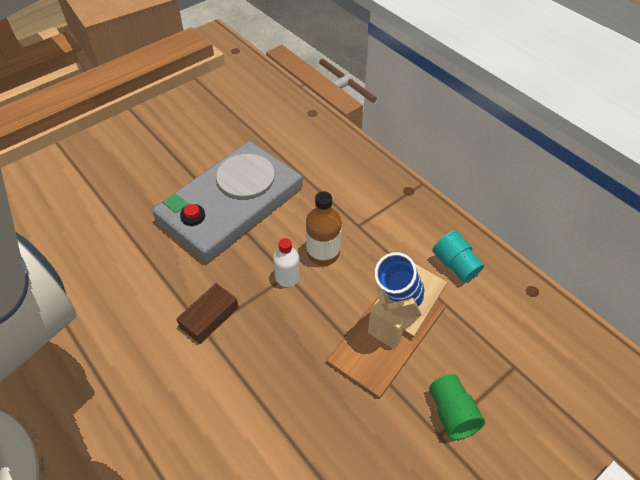

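View pics/wrist0.png

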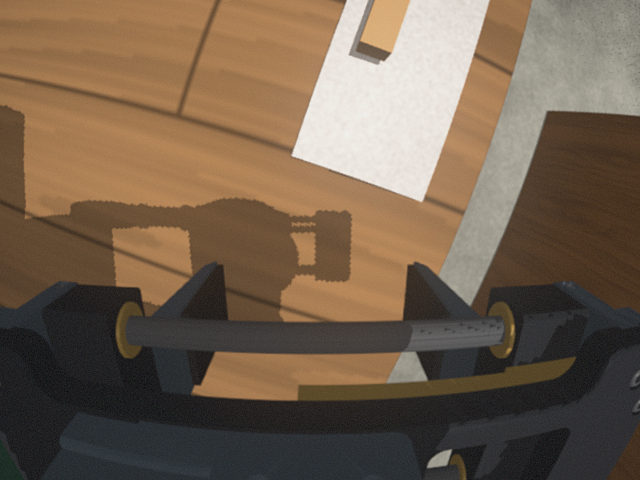

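The scene view shows the blue stack in its holder at about (225,260), the scale at (433,265) and the bottles at (333,275). Cup-shaped candidates are blue (222,228), green (155,273) and turquoise (238,372). Only the blue one is in the holder with a white rim, so it is the one meant. I'll enlarge it to confirm and measure.

```bash
python3 - <<'E'
import cv2
a=cv2.imread("pics/scene0.png")[205:340,180:280];b=cv2.imread("pics/side0.png")[240:400,320:460]
cv2.imwrite("pics/cs.png",cv2.resize(a,None,fx=4.4,fy=4.4,interpolation=cv2.INTER_CUBIC))
cv2.imwrite("pics/cd.png",cv2.resize(b,None,fx=3.7,fy=3.7,interpolation=cv2.INTER_CUBIC))
E
```

```text
(no output)
```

View pics/cs.png

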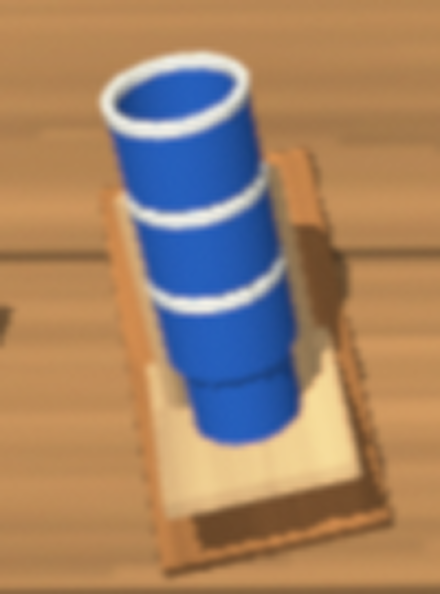

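View pics/cd.png

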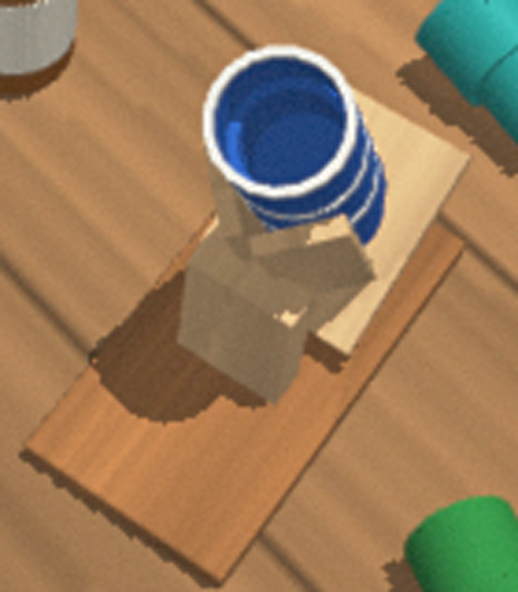

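Confirmed: the blue top cup with the white rim. Next I'll fit the rim circle, pan, button and holder base across both views.

```bash
cat > h.py <<'E'
import numpy as np,cv2
from rig import read_state,cams,ctrl
from scipy.optimize import least_squares
from scipy.spatial.transform import Rotation as Rn
def proj(p,X):
    X=np.atleast_2d(X);c=X@p['R'].T+p['t'];u=c@p['intrinsics'].T;return u[:,:2]/u[:,2:]
def ray(p,uv,z):
    C=-p['R'].T@p['t'];d=p['R'].T@np.linalg.inv(p['intrinsics'])@np.array([*uv,1.]);return C+d*(z-C[2])/d[2]
def comp(m,seed,r=12):
    n,l,st,c=cv2.connectedComponentsWithStats(m.astype(np.uint8));
    # component with most px near seed
    y,x=seed[1],seed[0];w=l[max(0,y-r):y+r+1,max(0,x-r):x+r+1];b=np.bincount(w.ravel(),minlength=n);b[0]=0
    k=b.argmax();return (l==k),st[k]
E
python3 - <<'E'
from h import *
P={n:cams.camera_params(n) for n in("scene","side")}
I={n:cv2.imread(f"pics/{n}0.png") for n in P}
hull={}
for n,roi in(("scene",(203,215,240,238)),("side",(373,252,418,296))):
    im=I[n].astype(int);m=(im.min(2)>135)&(im.max(2)-im.min(2)<75)
    mm=np.zeros_like(m);x0,y0,x1,y1=roi;mm[y0:y1,x0:x1]=m[y0:y1,x0:x1]
    k,st=max((( lambda l,s:(l,s))(*comp(mm,((x0+x1)//2,(y0+y1)//2),25)),),key=lambda a:0)
    print(n,st)
    pts=np.argwhere(k)[:,::-1].astype(np.int32);hu=cv2.convexHull(pts)[:,0].astype(float);hull[n]=hu
    print(cv2.fitEllipse(hu.astype(np.float32)))
# holder corners
cs={"scene":[(248.9,238.6),(268.6,323.2),(218.2,334.5),(203.4,248.2)],"side":[(326.8,363),(378.9,396.8),(445.7,304.9)]}
for n in cs:
    for c in cs[n]: print(n,c,ray(P[n],c,12).round(1))
# circle model
th=np.linspace(0,2*np.pi,180)
def circ(c,yaw,tilt):
    # axis leaning toward holder -x
    h=np.array([np.cos(yaw),np.sin(yaw),0]);ax=np.cos(tilt)*np.array([0,0,1.])-np.sin(tilt)*h
    e2=np.array([-h[1],h[0],0]);e1=np.cross(e2,ax)
    return c+28*(np.outer(np.cos(th),e1)+np.outer(np.sin(th),e2)),ax
def res(v):
    C,ax=circ(v[:3],v[3],np.deg2rad(25));r=[]
    for n in P:
        q=proj(P[n],C);ctr=q.mean(0);
        for h in hull[n]:
            d=h-q;i=(d**2).sum(1).argmin();s=np.sign(np.linalg.norm(h-ctr)-np.linalg.norm(q[i]-ctr));r.append(s*np.sqrt((d[i]**2).sum())+0.4)
    return np.array(r)
f=least_squares(res,[470,-190,190,-.15],x_scale=[10,10,10,.1]);print(f.x.round(3),"rms",np.sqrt((f.fun**2).mean()))
# scale
for n in P:
    im=I[n].astype(int);red=(im[:,:,2]>130)&(im[:,:,1]<60)
    k,st=comp(red,(423,219) if n=="scene" else (192,212));c=np.argwhere(k)[:,::-1].mean(0);print(n,"btn",st,c,ray(P[n],c,60))
    hsv=cv2.cvtColor(I[n],cv2.COLOR_BGR2GRAY)
    s=(440,275) if n=="scene" else(246,176);print(I[n][s[1],s[0]])
    v=im.min(2);k,st=comp((v>155)&(im.max(2)-v<25),s);print(st)
    e=cv2.fitEllipse(cv2.convexHull(np.argwhere(k)[:,::-1].astype(np.int32)));print(e,ray(P[n],e[0],52))
E
```

```text
scene [203 217  34  20 286]
((219.33663940429688, 226.08116149902344), (18.789499282836914, 34.4793815612793), 77.38720703125)
side [375 252  43  42 381]
((395.3111267089844, 272.26702880859375), (40.87958526611328, 42.65244674682617), 70.82621765136719)
scene (248.9, 238.6) [ 545.9 -179.9   12. ]
scene (268.6, 323.2) [ 739.5 -131.6   12. ]
scene (218.2, 334.5) [ 761.6 -224.9   12. ]
scene (203.4, 248.2) [ 568.9 -272.3   12. ]
side (326.8, 363) [ 539.9 -183.9   12. ]
side (378.9, 396.8) [ 565.  -275.3   12. ]
side (445.7, 304.9) [ 759.6 -228.7   12. ]
[ 640.57  -206.367  192.158    0.912] rms 1.5054154183314004
scene btn [416 212  14  12 123] [422.56097561 217.55284553] [529.9033778  176.92472866  60.        ]
[202 212 214]
[ 385  210  101  108 6402]
((430.097412109375, 266.9363098144531), (90.31147003173828, 132.20127868652344), 145.45040893554688) [642.31155188 179.55942741  52.        ]
side btn [184 205  15  11 134] [190.95522388 209.67910448] [527.23800916 178.19674562  60.        ]
[180 189 193]
[ 216  153   58   43 1930]
((244.92198181152344, 173.75018310546875), (42.08454132080078, 58.42456817626953), 83.4255142211914) [655.69486453 197.10354286  52.        ]
```

```bash
cat > fit.py <<'E'
from h import *
P={n:cams.camera_params(n) for n in("scene","side")}
th=np.linspace(0,2*np.pi,360)
def circ(c,r,ax,h):
    e2=np.cross(ax,h);e2/=np.linalg.norm(e2);e1=np.cross(e2,ax)
    return c+r*(np.outer(np.cos(th),e1)+np.outer(np.sin(th),e2))
def rs(q,hu,off=.3):
    ctr=q.mean(0);r=[]
    for h in hu:
        d=h-q;i=(d**2).sum(1).argmin();s=np.sign(np.linalg.norm(h-ctr)-np.linalg.norm(q[i]-ctr));r.append(s*np.sqrt((d[i]**2).sum())+off)
    return r
E
python3 - <<'E'
from fit import *
I={n:cv2.imread(f"pics/{n}0.png") for n in P}
hull={}
for n,roi in(("scene",(198,212,242,240)),("side",(368,247,422,299))):
    im=I[n].astype(int);m=(im.min(2)>110)&(im[:,:,0]-im[:,:,2]>-12)
    mm=np.zeros_like(m);x0,y0,x1,y1=roi;mm[y0:y1,x0:x1]=m[y0:y1,x0:x1]
    k,st=comp(mm,((x0+x1)//2,(y0+y1)//2),25);print(n,st)
    hull[n]=cv2.convexHull(np.argwhere(k)[:,::-1].astype(np.int32))[:,0].astype(float)
    o=cv2.resize(I[n][y0-10:y1+10,x0-10:x1+10],None,fx=6,fy=6,interpolation=cv2.INTER_NEAREST)
    hull[n+'o']=o
tl=np.deg2rad(25)
def ax(y):
    h=np.array([np.cos(y),np.sin(y),0]);return np.cos(tl)*np.array([0,0,1.])-np.sin(tl)*h,h
for fixed in(True,False):
    def res(v,ns=("scene","side")):
        a,h=ax(.24 if fixed else v[3]);r=[]
        C=circ(v[:3],28,a,h)
        for n in ns:r+=rs(proj(P[n],C),hull[n])
        return np.array(r)
    f=least_squares(res,[620,-210,190,.24][:3 if fixed else 4],x_scale=[10,10,10,.1][:3 if fixed else 4]);print(f.x.round(3),np.sqrt((f.fun**2).mean()))
    if fixed:
        v=f.x;a,h=ax(.24);print("axis",a,"cupcenter",v-38*a)
        print({n:np.sqrt((res(v,(n,))**2).mean()) for n in("scene","side")})
        for n,o in(("scene",(188,202)),("side",(358,237))):
            q=((proj(P[n],circ(v,28,a,h))-o+.5)*6).astype(np.int32);g=hull[n+'o'];cv2.polylines(g,[q],True,(0,0,255),1)
            q=((proj(P[n],circ(v-41*a,28,a,h))-o+.5)*6).astype(np.int32);cv2.polylines(g,[q],True,(0,255,0),1)
            cv2.imwrite(f"pics/fit_{n}.png",g)
# pan overlays: guess
for n,s in(("scene",(435,265)),("side",(228,200))):
    g=I[n][s[1]-65:s[1]+65,s[0]-80:s[0]+80];cv2.imwrite(f"pics/pan_{n}.png",cv2.resize(g,None,fx=4.5,fy=4.5,interpolation=cv2.INTER_CUBIC))
a=cv2.imread("pics/fit_scene.png");b=cv2.imread("pics/fit_side.png")
H=max(a.shape[0],b.shape[0]);W=np.zeros((H,a.shape[1]+b.shape[1],3),np.uint8);W[:a.shape[0],:a.shape[1]]=a;W[:b.shape[0],a.shape[1]:]=b;cv2.imwrite("pics/fit.png",W);print(W.shape)
E
```

```text
scene [205 218  31  19 219]
side [375 253  43  41 321]
[ 641.628 -205.862  189.554] 0.7279819424812214
axis [-0.41050517 -0.10045747  0.90630779] cupcenter [ 657.22722118 -202.04447744  155.11416876]
{'scene': np.float64(0.783856096372056), 'side': np.float64(0.6890033217501607)}
[ 6.41624e+02 -2.05825e+02  1.89518e+02  2.84000e-01] 0.69005023984999
(432, 828, 3)
```

View pics/fit.png

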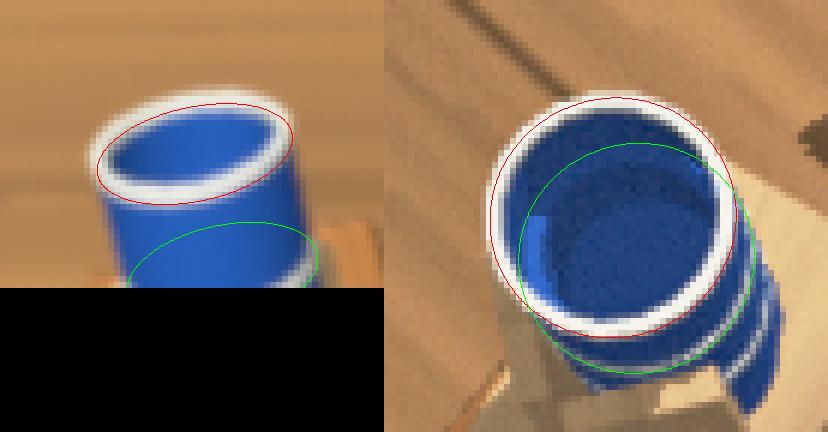

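View pics/pan_scene.png

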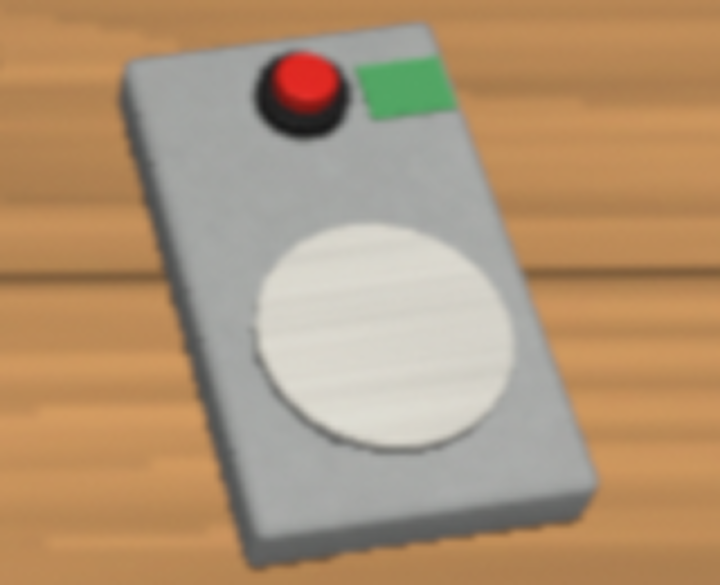

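View pics/pan_side.png

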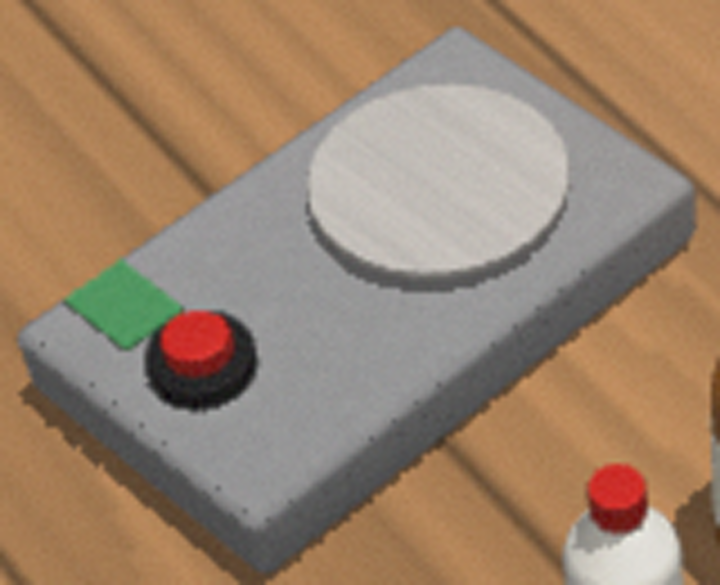

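```bash
python3 - <<'E'
from fit import *
for n,pan,b in(("scene",(440.6,274.7),(423.4,217.8)),("side",(245.6,175),(192,209.9))):
    p=ray(P[n],pan,52);q=ray(P[n],b,62);print(n,p.round(1),q.round(1),np.linalg.norm((p-q)[:2]),np.arctan2(*(p-q)[1::-1]))
for n,o in(("resin base","-"),):pass
for n,d in(("scene",{"resin":(333,300),"hard":(331,262),"off":(338,200)}),("side",{"resin":(324,255),"hard":(287,282)})):
    for k,v in d.items():print(n,k,ray(P[n],v,0).round(0))
E
```

```text
scene [659.8 197.5  52. ] [532. 178.  62.] 129.3028737231176 0.1511209406063978
side [654.8 193.6  52. ] [527.8 174.9  62. ] 128.4309749636602 0.14628645920226285
scene resin [685.  -8.   0.]
scene hard [597. -10.   0.]
scene off [436.  10.   0.]
side resin [674. -15.   0.]
side hard [588. -19.   0.]
```

```bash
cat >> h.py <<'E'
def frame(z,y):
    z=np.array(z,float);z/=np.linalg.norm(z);y=np.array(y,float);y-=z*(y@z);y/=np.linalg.norm(y);return np.stack([np.cross(y,z),y,z],1)
def delta(pos,R=None):
    s=read_state();R0=Rn.from_rotvec(s['tool_rot']).as_matrix()
    d=R0.T@(np.array(pos)-s['ee_pos']);print("clock",s['clock'],"pos",s['ee_pos'].round(1),"gap",round(float(s['finger_gap']),1),"F",s['ft_force'].round(2),"\n q",s['q'].round(2))
    print("tool-frame shift mm",d.round(1),"norm",np.linalg.norm(d).round(1))
    if R is not None:
        r=Rn.from_matrix(R0.T@R).as_rotvec();print("turn (10deg)",(np.rad2deg(r)/10).round(3));print("shift after the turn",(R.T@(np.array(pos)-s['ee_pos'])).round(1))
def stackR(yaw=.24,tilt=25):
    t=np.deg2rad(tilt);h=np.array([np.cos(yaw),np.sin(yaw),0]);a=np.cos(t)*np.array([0,0,1.])-np.sin(t)*h
    return a,frame(-a,[h[1],-h[0],0])
E
python3 - <<'E'
from h import *
a,R=stackR();print(a,R)
rim=np.array([641.6,-205.9,189.6]);delta(rim+120*a,R)
s=read_state();R0=Rn.from_rotvec(s['tool_rot']).as_matrix();print(R0)
p=cams.camera_params("wrist");C=-p['R'].T@p['t'];print("cam in tool",R0.T@(C-s['ee_pos']),"axis",R0.T@p['R'][2])
E
```

```text
[-0.41050517 -0.10045747  0.90630779] [[ 8.80331170e-01  2.37702626e-01  4.10505166e-01]
 [ 2.15431741e-01 -9.71337975e-01  1.00457471e-01]
 [ 4.22618262e-01 -7.53908004e-18 -9.06307787e-01]]
clock 0.15 pos [ 200.6 -591.7  213.5] gap 91.0 F [ 0.43  0.5  -0.26] 
 q [-1.34  0.49  1.35 -0.    1.3  -0.1 ]
tool-frame shift mm [ 491.  -228.2  -84.6] norm 548.0
turn (10deg) [-0.113  2.498  0.488]
shift after the turn [ 461.3 -269.9  121.5]
[[ 9.47082727e-01  3.20989511e-01 -2.04523991e-04]
 [ 3.20989568e-01 -9.47082366e-01  8.30665176e-04]
 [ 7.29337432e-05 -8.52358707e-04 -9.99999634e-01]]
cam in tool [  77.20530414    0.18343606 -170.9533671 ] axis [-0.26811852 -0.00110462  0.9633853 ]
```

Emit:
send_rows:
  moves:
    - [0,0,-40,0,0,0,1]
    - [49,-23,-8,0,0,0,1]
    - [49,-23,-8,0,0,0,1]
    - [49,-23,-8,0,0,0,1]
    - [49,-23,-8,0,0,0,1]
    - [49,-23,-8,0,0,0,1]
    - [49,-23,-8,0,0,0,1]
    - [49,-23,-8,0,0,0,1]
    - [49,-23,-8,0,0,0,1]
    - [0,0,0,0,0.8,0.16,1]
    - [0,0,0,0,0.8,0.16,1]
    - [0,0,0,0,0.8,0.16,1]
    - [0,0,0,0,0,0,1]

```text
clock: 1.78
ee_pos: [524.1, -278.5, 318.7]
tool_rot: [-2.977, -0.361, -0.645]
ft_force: [-0.1, -0.4, 0.3]
finger_gap: 91.0
```

```bash
python3 - <<'E'
from h import *
a,R=stackR()
rim=np.array([641.6,-205.9,189.6]);delta(rim+120*a,R)
E
```

```text
clock 1.775 pos [ 524.1 -278.5  318.7] gap 91.0 F [-0.12 -0.45  0.28] 
 q [-0.82  0.25  1.54  0.41  1.19  0.39]
tool-frame shift mm [ 64.7 -41.6  53.1] norm 93.4
turn (10deg) [-0.134  0.04  -0.021]
shift after the turn [ 64.5 -42.6  52.5]
```

Emit:
send_rows:
  moves:
    - [33,-22,18,-0.13,0.04,0,1]
    - [33,-22,18,0,0,0,1]
    - [0,0,0,0,0,0,1]
    - [0,0,0,0,0,0,1]

```text
clock: 2.28
ee_pos: [589.0, -217.2, 314.5]
tool_rot: [-3.001, -0.359, -0.653]
ft_force: [0.1, 0.3, -0.1]
finger_gap: 91.2
```

```bash
python3 - <<'E'
from h import *
a,R=stackR()
rim=np.array([641.6,-205.9,189.6]);delta(rim+120*a,R)
p=cams.camera_params("wrist");im=cams.capture("wrist");np.savez("w1.npz",R=p['R'],t=p['t'],K=p['intrinsics'])
cv2.imwrite("pics/w1.png",im[:,:,::-1])
E
```

```text
clock 2.275 pos [ 589.  -217.2  314.5] gap 91.2 F [ 0.15  0.33 -0.09] 
 q [-0.63  0.27  1.52  0.36  1.1   0.58]
tool-frame shift mm [-3.9  1.5 15.9] norm 16.5
turn (10deg) [ 0.011  0.046 -0.008]
shift after the turn [-4.   1.5 15.9]
```

View pics/w1.png

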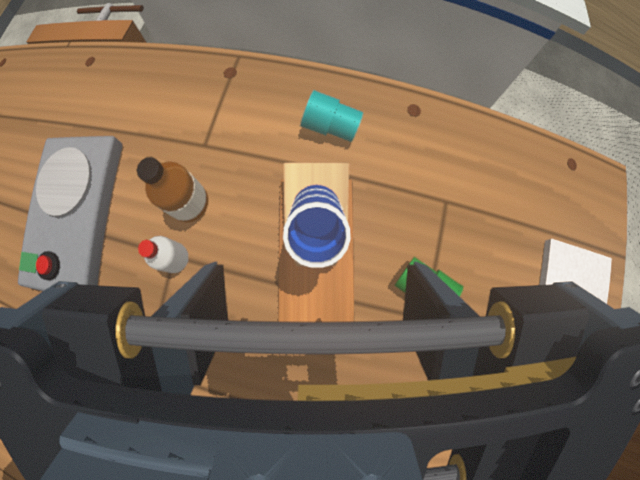

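The wrist view shows the top cup's rim centred at about (317,236), with the second rim just behind it and free space for both fingers. Next is a fisheye fit.

```bash
cat >> h.py <<'E'
def fproj(w,X):
    c=np.atleast_2d(X)@w['R'].T+w['t'];o=cv2.fisheye.projectPoints(c.reshape(-1,1,3),np.zeros(3),np.zeros(3),w['K'],np.zeros(4))[0];return o[:,0]
def fray(w,uv,z):
    n=cv2.fisheye.undistortPoints(np.array([[uv]],float),w['K'],np.zeros(4))[0,0];C=-w['R'].T@w['t'];d=w['R'].T@np.array([*n,1]);return C+d*(z-C[2])/d[2]
E
python3 - <<'E'
from fit import *
w=dict(np.load("w1.npz"));im=cv2.imread("pics/w1.png");I=im.astype(int)
m=(I.min(2)>140)&(I[:,:,0]-I[:,:,2]>-15);mm=np.zeros_like(m);mm[195:275,275:358]=m[195:275,275:358]
k,st=comp(mm,(317,255),20);print(st)
hu=cv2.convexHull(np.argwhere(k)[:,::-1].astype(np.int32))[:,0].astype(float)
a,R=stackR()
def res(v):
    aa,RR=stackR(.24);return np.array(rs(fproj(w,circ(v[:3],28,aa,RR[:,0])),hu,.3))
f=least_squares(res,[641,-206,190]);print(f.x.round(1),np.sqrt((f.fun**2).mean()))
J=f.jac;print("std",np.sqrt(np.diag(np.linalg.inv(J.T@J))*.25))
v=f.x;g=cv2.resize(im[170:290,255:375],None,fx=5,fy=5,interpolation=cv2.INTER_CUBIC)
for kk,col in((0,(0,0,255)),(41,(0,255,0)),(82,(0,255,255))):
    q=((fproj(w,circ(v-kk*a,28,a,R[:,0]))-(255,170)+.5)*5).astype(np.int32);cv2.polylines(g,[q],True,col,1)
cv2.imwrite("pics/w1f.png",g)
for z,c in((52,(63,181)),(62,(46.5,265))):print(fray(w,c,z).round(1))
# base corners
for c in((349.5,163.5),(285,164)):print(fray(w,c,40).round(1))
E
```

```text
[284 202  66  65 887]
[ 640.  -206.2  199.2] 0.3944767780963162
std [0.22581671 0.10655037 1.02205831]
[656.7 192.2  52. ]
[530.2 167.5  62. ]
[ 770.6 -220.4   40. ]
[ 749.7 -137.6   40. ]
```

View pics/w1f.png

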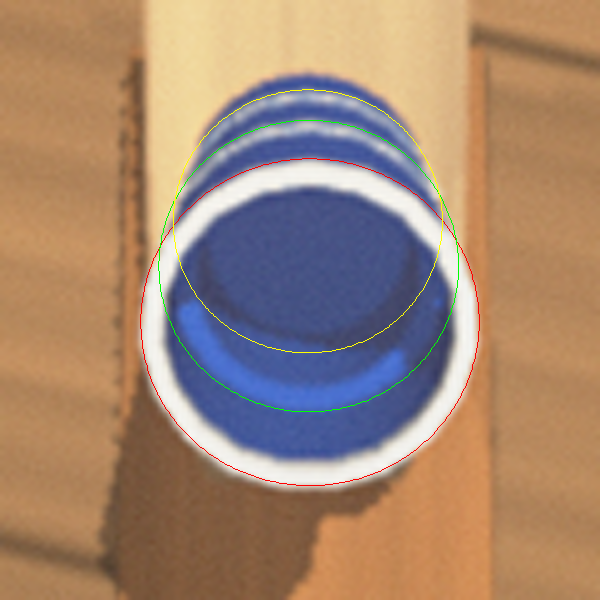

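```bash
cat > joint.py <<'E'
from fit import *
import glob
off={"scene":np.array([2.2,1.8,0]),"side":-np.array([2.2,1.8,0])}
I={n:cv2.imread(f"pics/{n}0.png") for n in P}
hull={}
for n,roi in(("scene",(198,212,242,240)),("side",(368,247,422,299))):
    im=I[n].astype(int);m=(im.min(2)>110)&(im[:,:,0]-im[:,:,2]>-25)
    mm=np.zeros_like(m);x0,y0,x1,y1=roi;mm[y0:y1,x0:x1]=m[y0:y1,x0:x1]
    k,st=comp(mm,((x0+x1)//2,(y0+y1)//2),25)
    hull[n]=cv2.convexHull(np.argwhere(k)[:,::-1].astype(np.int32))[:,0].astype(float)
def one(f,sub,yaw=.24,x0=(641,-206,193)):
    a,R=stackR(yaw)
    def res(v):
        r=[]
        for n in sub:
            C=circ(v,28,a,R[:,0])
            r+=rs(proj(P[n],C+f*off[n]),hull[n],.2)
        return np.array(r)
    s=least_squares(res,x0,x_scale=5);return s.x,np.sqrt((s.fun**2).mean())
if __name__=="__main__":
    for f in(0,1):
        for sub in(("scene",),("side",),("scene","side")):print(f,sub,*one(f,sub))
E
python3 joint.py
```

```text
0 ('scene',) [ 671.86505512 -197.88675962  232.77618744] 0.7278547023447992
0 ('side',) [ 631.89151937 -213.03276137  206.97993888] 0.273188279727339
0 ('scene', 'side') [ 641.29576437 -205.99976741  190.20250414] 0.7921677572887378
1 ('scene',) [ 670.876763   -199.38271413  234.62382596] 0.7278550396022995
1 ('side',) [ 634.11048247 -211.21900603  206.95701868] 0.2731908509162294
1 ('scene', 'side') [ 641.54209519 -206.09825153  194.09590459] 0.8160342050259225
```

Emit:
send_rows:
  moves:
    - [-4,1,30,0,0.05,0,1]
    - [0,0,30,0,0,0,1]
    - [0,0,0,0,0,0,1]
    - [0,0,0,0,0,0,1]

```text
clock: 2.82
ee_pos: [609.7, -216.7, 259.1]
tool_rot: [-3.001, -0.356, -0.667]
ft_force: [0.2, 0.1, -0.1]
finger_gap: 91.1
```

```bash
python3 - <<'E'
from h import *
a,R=stackR()
delta(np.array([641,-206,196])+50*a,R)
p=cams.camera_params("wrist");im=cams.capture("wrist");np.savez("w2.npz",R=p['R'],t=p['t'],K=p['intrinsics'])
cv2.imwrite("pics/w2.png",im[:,:,::-1])
E
```

```text
clock 2.825 pos [ 609.7 -216.7  259.1] gap 91.1 F [ 0.17  0.13 -0.05] 
 q [-0.61  0.34  1.57  0.39  0.96  0.54]
tool-frame shift mm [ 3.2 -3.1 21.1] norm 21.6
turn (10deg) [ 0.032 -0.003 -0.017]
shift after the turn [ 3.2 -3.  21.1]
```

View pics/w2.png

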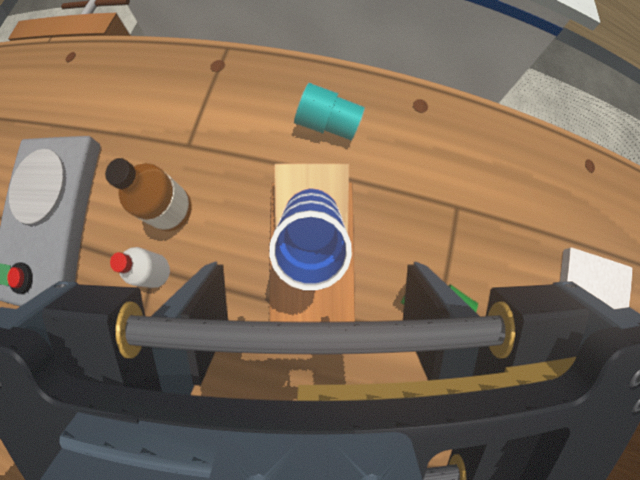

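```bash
cat > wfit.py <<'E'
from fit import *
def hullw(fn,roi,seed):
    I=cv2.imread(fn).astype(int);x0,y0,x1,y1=roi
    m=(I.min(2)>140)&(I[:,:,0]-I[:,:,2]>-15);mm=np.zeros_like(m);mm[y0:y1,x0:x1]=m[y0:y1,x0:x1]
    k,st=comp(mm,seed,20);print(st)
    return cv2.convexHull(np.argwhere(k)[:,::-1].astype(np.int32))[:,0].astype(float)
W=[dict(np.load("w1.npz")),dict(np.load("w2.npz"))]
H=[hullw("pics/w1.png",(275,195,358,275),(317,255)),hullw("pics/w2.png",(262,200,358,295),(311,280))]
E
python3 - <<'E'
from wfit import *
for sub in((0,),(1,),(0,1)):
  for o in(0,.3,.6):
    def res(v):
        a,R=stackR(.24);r=[]
        for i in sub:r+=rs(fproj(W[i],circ(v[:3],28,a,R[:,0])),H[i],o)
        return np.array(r)
    f=least_squares(res,[641,-206,195]);print(sub,o,f.x.round(1),np.sqrt((f.fun**2).mean()))
def res(v):
    a,R=stackR(.24);r=[]
    for i in(0,1):r+=rs(fproj(W[i],circ(v[:3],28,a,R[:,0])),H[i],v[3])
    return np.array(r)
f=least_squares(res,[641,-206,195,.3]);print(f.x.round(2),np.sqrt((f.fun**2).mean()))
def res(v):
    a,R=stackR(v[3],v[4]);r=[]
    for i in(0,1):r+=rs(fproj(W[i],circ(v[:3],28,a,R[:,0])),H[i],.3)
    return np.array(r)
f=least_squares(res,[641,-206,195,.24,25],x_scale=[5,5,5,.1,5]);print(f.x.round(2),np.sqrt((f.fun**2).mean()))
v=f.x
im=cv2.imread("pics/w2.png");g=cv2.resize(im[170:300,250:370],None,fx=4.6,fy=4.6,interpolation=cv2.INTER_CUBIC)
v=np.array([640.5,-206.2,197.5]);a,R=stackR()
for kk,col in((0,(0,0,255)),(41,(0,255,0)),(82,(0,255,255))):
    q=((fproj(W[1],circ(v-kk*a,28,a,R[:,0]))-(250,170)+.5)*4.6).astype(np.int32);cv2.polylines(g,[q],True,col,1)
cv2.imwrite("pics/w2f.png",g)
E
```

```text
[284 202  66  65 887]
[ 270  210   81   80 1311]
(0,) 0 [ 640.6 -206.   195.8] 0.41111193682171954
(0,) 0.3 [ 640.  -206.2  198.9] 0.38495627978448665
(0,) 0.6 [ 639.7 -206.2  200.7] 0.36227507676223586
(1,) 0 [ 640.4 -206.   196.7] 0.5441280723400486
(1,) 0.3 [ 640.2 -206.   198.4] 0.5268769367656505
(1,) 0.6 [ 640.1 -206.2  199.7] 0.5154782822150397
(0, 1) 0 [ 640.4 -206.   196.4] 0.4899162454389989
(0, 1) 0.3 [ 640.1 -206.1  198.6] 0.4692871466737829
(0, 1) 0.6 [ 640.  -206.2  200. ] 0.4798936219146898
[ 6.4027e+02 -2.0608e+02  1.9744e+02  1.6000e-01] 0.4819124856636593
[ 6.4069e+02 -2.0602e+02  1.9575e+02  2.4000e-01  2.0650e+01] 0.36394631151902035
```

View pics/w2f.png

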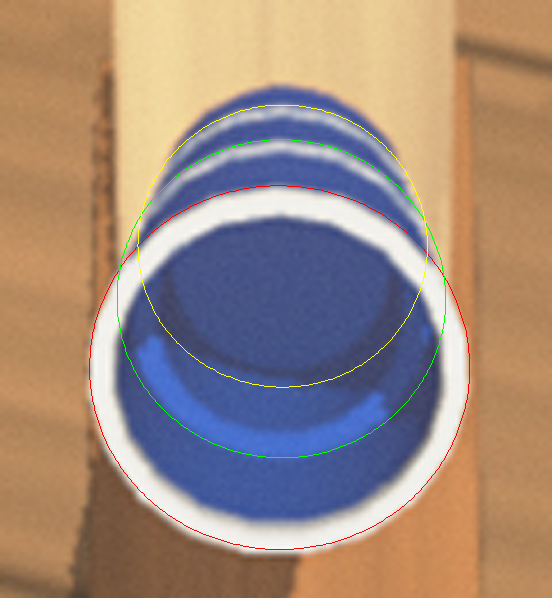

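```bash
python3 - <<'E'
from h import *
a,R=stackR()
delta(np.array([640.4,-206.1,197])-30*a,R)
E
```

```text
clock 2.875 pos [ 609.7 -216.7  259.1] gap 91.1 F [ 0.39  0.   -0.32] 
 q [-0.61  0.34  1.57  0.39  0.96  0.54]
tool-frame shift mm [ 3.1 -3.6 99.9] norm 100.1
turn (10deg) [ 0.032 -0.003 -0.017]
shift after the turn [  3.1  -3.  100. ]
```

Emit:
send_rows:
  moves:
    - [3,-3,10,0.03,0,-0.02,1]
    - [0,0,20,0,0,0,1]
    - [0,0,20,0,0,0,1]
    - [0,0,20,0,0,0,1]
    - [0,0,0,0,0,0,1]

```text
clock: 3.5
ee_pos: [642.7, -206.6, 198.1]
tool_rot: [-2.997, -0.363, -0.671]
ft_force: [0.1, 0.3, 0.4]
finger_gap: 91.2
```

```bash
python3 - <<'E'
from h import *
a,R=stackR()
delta(np.array([640.4,-206.1,197])-30*a,R)
E
```

```text
clock 3.5 pos [ 642.7 -206.6  198.1] gap 91.2 F [0.06 0.34 0.36] 
 q [-0.56  0.45  1.59  0.42  0.83  0.52]
tool-frame shift mm [-2.4 -1.1 30.1] norm 30.2
turn (10deg) [ 0.019 -0.022  0.012]
shift after the turn [-2.3 -1.  30.1]
```

Emit:
send_rows:
  moves:
    - [-2,-1,15,0,0,0,1]
    - [0,0,13,0,0,0,1]
    - [0,0,0,0,0,0,1]
    - [0,0,0,0,0,0,1]

```text
clock: 4.0
ee_pos: [653.3, -203.5, 171.8]
tool_rot: [-2.998, -0.364, -0.674]
ft_force: [0.2, -0.2, 0.0]
finger_gap: 91.4
```

```bash
python3 - <<'E'
from h import *
a,R=stackR()
delta(np.array([640.4,-206.1,197])-30*a,R)
for n,r in(("scene",(195,340,170,300)),("side",(230,380,310,480)),("wrist",(150,400,200,440))):
    im=cams.capture(n)[:,:,::-1];g=im[r[0]:r[1],r[2]:r[3]];cv2.imwrite(f"pics/g_{n}.png",cv2.resize(g,None,fx=590/g.shape[0] if n!="wrist" else 2.2,fy=590/g.shape[0] if n!="wrist" else 2.2,interpolation=cv2.INTER_CUBIC))
E
```

```text
clock 4.0 pos [ 653.3 -203.5  171.8] gap 91.4 F [ 0.23 -0.25  0.03] 
 q [-0.55  0.49  1.6   0.44  0.78  0.51]
tool-frame shift mm [-1.3 -0.5  1.6] norm 2.1
turn (10deg) [ 0.026 -0.031  0.015]
shift after the turn [-1.2 -0.5  1.7]
```

View pics/g_scene.png

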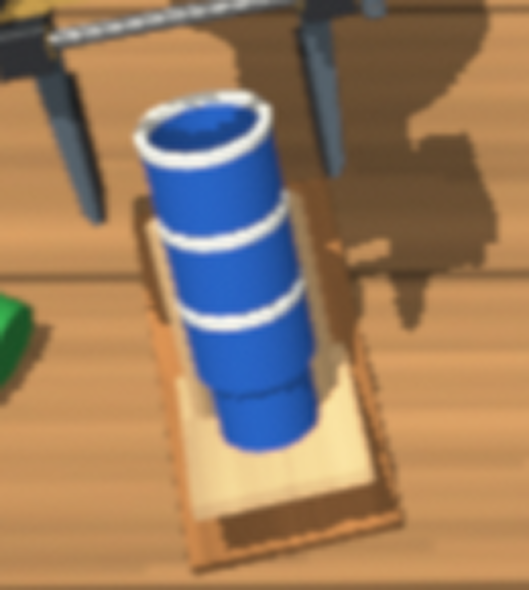

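View pics/g_side.png

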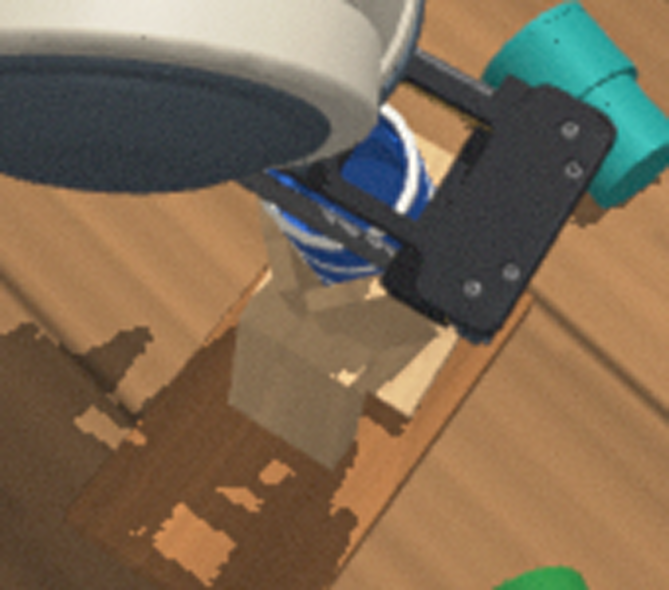

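View pics/g_wrist.png

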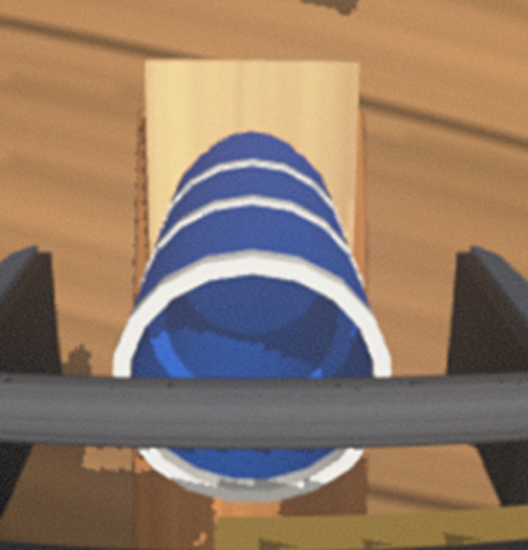

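The fingers straddle only the top cup. In the scene crop, tips at (98,220) and (333,172) lie above the second rim, and the cup is centred between the jaws. I'll close.

Emit:
send_rows:
  moves:
    - [-1,0,1,0,0,0,0.75]
    - [0,0,0,0,0,0,0.66]
    - [0,0,0,0,0,0,0.5]
    - [0,0,0,0,0,0,0.5]
    - [0,0,0,0,0,0,0.5]
    - [0,0,0,0,0,0,0.5]
  squeeze: 10

```text
clock: 4.9
ee_pos: [652.7, -203.9, 171.2]
tool_rot: [-2.998, -0.364, -0.675]
ft_force: [-0.2, -0.2, -0.2]
finger_gap: 56.0
```

```bash
python3 - <<'E'
from h import *
a,R=stackR()
delta(np.array([640.4,-206.1,197])-30*a,R);im=cams.capture("scene")[195:340,170:300,::-1];cv2.imwrite("pics/g2.png",cv2.resize(im,None,fx=4,fy=4,interpolation=cv2.INTER_CUBIC))
E
```

```text
clock 4.9 pos [ 652.7 -203.9  171.2] gap 56.0 F [-0.16 -0.23 -0.24] 
 q [-0.55  0.49  1.6   0.44  0.77  0.51]
tool-frame shift mm [-0.5 -0.8  1.4] norm 1.7
turn (10deg) [ 0.031 -0.035  0.015]
shift after the turn [-0.4 -0.8  1.4]
```

View pics/g2.png

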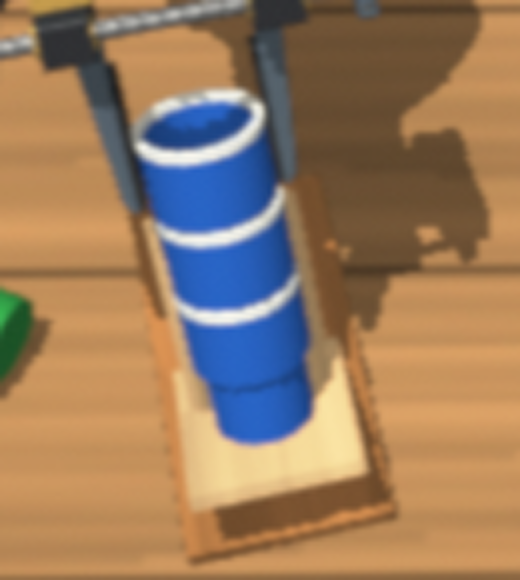

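Emit:
send_rows:
  moves:
    - [0,0,-4,0,0,0,0.5]
    - [0,0,-5,0,0,0,0.5]
    - [0,0,-5,0,0,0,0.5]

```text
clock: 5.32
ee_pos: [646.5, -205.3, 184.5]
tool_rot: [-2.998, -0.364, -0.675]
ft_force: [-0.2, 0.1, -0.1]
finger_gap: 55.9
```

```bash
python3 - <<'E'
from h import *
a,R=stackR()
delta(np.array([652.7,-203.9,171.2])+45*a,R)
E
```

```text
clock 5.325 pos [ 646.5 -205.3  184.5] gap 55.9 F [-0.18  0.14 -0.08] 
 q [-0.55  0.47  1.6   0.43  0.8   0.51]
tool-frame shift mm [  0.3   0.3 -30.3] norm 30.3
turn (10deg) [ 0.029 -0.033  0.016]
shift after the turn [  0.1   0.1 -30.3]
```

Emit:
send_rows:
  moves:
    - [0,0,-6,0,0,0,0.5]
    - [0,0,-6,0,0,0,0.5]
    - [0,0,-6,0,0,0,0.5]
    - [0,0,-7,0,0,0,0.5]
    - [0,0,-10,0,0,0,0.5]
    - [0,0,-10,0,0,0,0.5]
    - [0,0,-15,0,0,0,0.5]
    - [0,0,-20,0,0,0,0.5]
    - [0,0,0,0,0,0,0.5]

```text
clock: 6.45
ee_pos: [610.9, -214.0, 263.3]
tool_rot: [-2.999, -0.364, -0.678]
ft_force: [0.6, -0.3, -0.3]
finger_gap: 55.9
```

```bash
python3 - <<'E'
from h import *
pan=np.array([657,195,95+85.])
R=frame([0,0,-1],[np.sin(.15),-np.cos(.15),0])
delta(pan,R);im=cams.capture("scene")[150:340,150:350,::-1];cv2.imwrite("pics/g3.png",cv2.resize(im,None,fx=3,fy=3,interpolation=cv2.INTER_CUBIC))
E
```

```text
clock 6.45 pos [ 610.9 -214.   263.3] gap 55.9 F [ 0.63 -0.34 -0.34] 
 q [-0.6   0.34  1.57  0.4   0.96  0.54]
tool-frame shift mm [  93.7 -386.9  133.6] norm 419.9
turn (10deg) [-0.071 -2.542  0.516]
shift after the turn [ 106.7 -397.5   83.3]
```

View pics/g3.png

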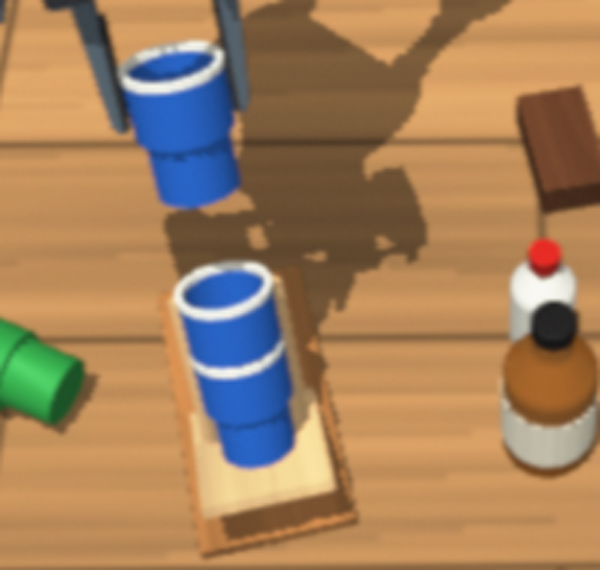

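The cup is drawn and the two lower cups are still seated. Next I lift a little, turn upright and traverse above the bottles.

Emit:
send_rows:
  moves:
    - [0,0,-15,0,0,0,0.5]
    - [0,0,-15,0,-0.6,0.12,0.5]
    - [0,0,0,0,-0.7,0.14,0.5]
    - [0,0,0,0,-0.7,0.14,0.5]
    - [0,0,0,0,-0.5,0.1,0.5]
    - [0,0,0,0,0,0,0.5]

```text
clock: 7.25
ee_pos: [595.7, -217.2, 291.7]
tool_rot: [-3.121, -0.233, 0.017]
ft_force: [-0.1, -0.5, -1.2]
finger_gap: 56.4
```

```bash
python3 - <<'E'
from h import *
pan=np.array([657,195,95+85.])
R=frame([0,0,-1],[np.sin(.15),-np.cos(.15),0])
delta(pan,R)
E
```

```text
clock 7.25 pos [ 595.7 -217.2  291.7] gap 56.4 F [-0.1  -0.51 -1.16] 
 q [-0.45  0.46  1.2   0.    1.51  0.98]
tool-frame shift mm [ 122.9 -397.2  115.4] norm 431.5
turn (10deg) [-0.07   0.056 -0.006]
shift after the turn [ 122.2 -398.4  111.7]
```

Emit:
send_rows:
  moves:
    - [10,-25,0,-0.07,0.05,0,0.5]
    - [15,-45,0,0,0,0,0.5]
    - [15,-50,0,0,0,0,0.5]
    - [15,-50,0,0,0,0,0.5]
    - [15,-50,0,0,0,0,0.5]
    - [15,-50,0,0,0,0,0.5]
    - [15,-50,0,0,0,0,0.5]
    - [12,-40,0,0,0,0,0.5]
    - [6,-20,0,0,0,0,0.5]
    - [0,0,0,0,0,0,0.5]

```text
clock: 8.5
ee_pos: [654.1, 184.1, 294.8]
tool_rot: [-3.124, -0.23, -0.022]
ft_force: [-0.4, -0.4, -0.4]
finger_gap: 56.2
```

```bash
python3 - <<'E'
from h import *
pan=np.array([657,195,95+50.])
R=frame([0,0,-1],[np.sin(.15),-np.cos(.15),0])
delta(pan,R)
E
```

```text
clock 8.5 pos [654.1 184.1 294.8] gap 56.2 F [-0.41 -0.37 -0.42] 
 q [0.18 0.51 1.09 0.01 1.52 1.61]
tool-frame shift mm [  2.2  -9.2 149.9] norm 150.2
turn (10deg) [-0.046 -0.084 -0.016]
shift after the turn [  4.5 -10.4 149.8]
```

Emit:
send_rows:
  moves:
    - [4,-10,20,-0.04,-0.08,0,0.5]
    - [0,0,40,0,0,0,0.5]
    - [0,0,40,0,0,0,0.5]
    - [0,0,30,0,0,0,0.5]
    - [0,0,0,0,0,0,0.5]
    - [0,0,0,0,0,0,0.5]

```text
clock: 9.25
ee_pos: [656.7, 189.8, 157.6]
tool_rot: [3.134, 0.222, -0.005]
ft_force: [0.2, 0.4, 0.5]
finger_gap: 55.9
```

```bash
python3 - <<'E'
from h import *
pan=np.array([657,195,95+50.])
R=frame([0,0,-1],[np.sin(.15),-np.cos(.15),0])
delta(pan,R)
p=cams.camera_params("wrist");np.savez("w3.npz",R=p['R'],t=p['t'],K=p['intrinsics'])
for n in("wrist","scene","side"):
    cv2.imwrite(f"pics/p_{n}.png",cams.capture(n)[:,:,::-1])
a=cv2.imread("pics/p_scene.png")[170:330,360:500];b=cv2.imread("pics/p_side.png")[90:280,140:310]
cv2.imwrite("pics/p_s2.png",np.hstack([cv2.resize(a,(400,457)),cv2.resize(b,(400,457))]))
E
```

```text
clock 9.25 pos [656.7 189.8 157.6] gap 55.9 F [0.25 0.39 0.49] 
 q [0.19 0.63 1.25 0.   1.27 1.62]
tool-frame shift mm [ 1.1 -5.1 12.6] norm 13.7
turn (10deg) [-0.     0.018 -0.049]
shift after the turn [ 1.1 -5.1 12.6]
```

View pics/p_wrist.png

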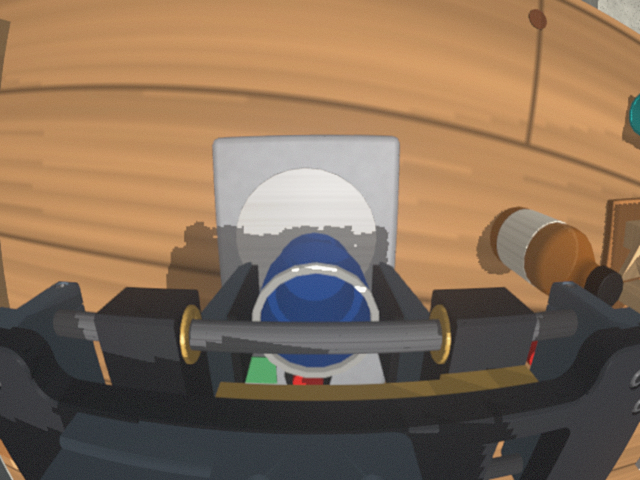

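View pics/p_s2.png

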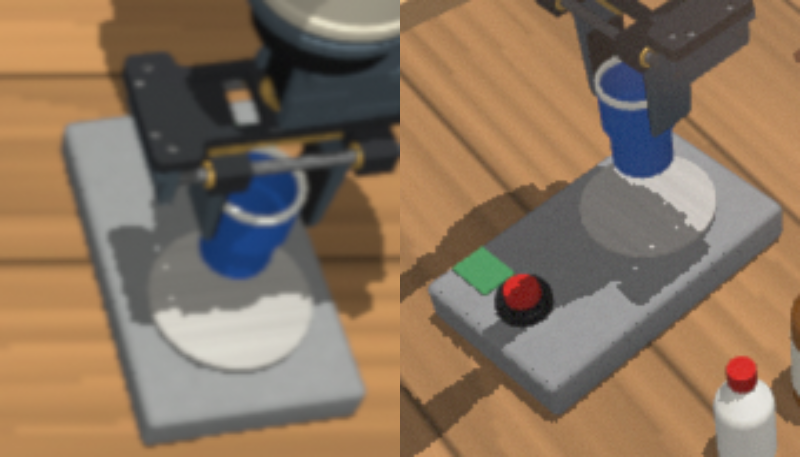

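```bash
python3 - <<'E'
from fit import *
w=dict(np.load("w3.npz"));I=cv2.imread("pics/p_wrist.png").astype(int)
print(I[200,306],I[150,306],I[200,235])
m=(I.min(2)>188)&(I.max(2)-I.min(2)<40);mm=np.zeros_like(m);mm[155:222,225:400]=m[155:222,225:400]
k,st=comp(mm,(306,195),10);print(st)
c=cv2.convexHull(np.argwhere(k)[:,::-1].astype(np.int32))[:,0].astype(float);c=c[c[:,1]<216];print(len(c))
Z=np.array([0,0,1.]);X=np.array([1.,0,0])
f=least_squares(lambda v:np.array(rs(fproj(w,circ(np.array([v[0],v[1],52]),55,Z,X)),c,.3)),[657,195]);print("pan",f.x,np.sqrt((f.fun**2).mean()))
f=least_squares(lambda v:np.array(rs(fproj(w,circ(np.array([v[0],v[1],52]),v[2],Z,X)),c,.3)),[657,195,55]);print("pan r free",f.x,np.sqrt((f.fun**2).mean()))
# held rim
m=(I.min(2)>150)&(I[:,:,0]-I[:,:,2]>-15);mm=np.zeros_like(m);mm[255:320,245:385]=m[255:320,245:385]
k,st=comp(mm,(315,268),6);h=cv2.convexHull(np.argwhere(k)[:,::-1].astype(np.int32))[:,0].astype(float);h=h[h[:,1]<312];print(st)
s=read_state()
f=least_squares(lambda v:np.array(rs(fproj(w,circ(v,28,Z,X)),h,.3)),[657,190,190]);print("rim",f.x,np.sqrt((f.fun**2).mean()),"tcp",s['ee_pos'])
im=cv2.imread("pics/p_wrist.png");
cv2.polylines(im,[fproj(w,circ(f.x,28,Z,X)).astype(np.int32)],True,(0,0,255),1)
for q in(38,):
    pass
cv2.imwrite("pics/p_w2.png",cv2.resize(im[120:400,200:420],None,fx=2.1,fy=2.1))
E
```

```text
[220 225 227] [189 190 189] [183 184 182]
[ 238  155  157   67 8769]
6
pan [696.05456231 187.08055765] 3.250270832829216
pan r free [703.03421036 186.01256803  51.64812902] 1.9240851229924063
[ 253  264  125   56 1250]
rim [654.61833238 189.62068749 180.68723831] 0.40879078021541615 tcp [656.82529353 190.14949048 158.177283  ]
```

View pics/p_w2.png

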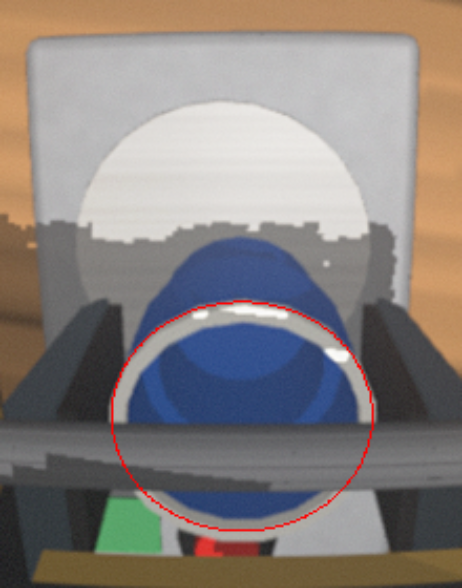

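```bash
python3 - <<'E'
from fit import *
w=dict(np.load("w3.npz"));I=cv2.imread("pics/p_wrist.png").astype(int)
m=(I.min(2)>207);mm=np.zeros_like(m);mm[155:222,225:400]=m[155:222,225:400]
k,st=comp(mm,(306,195),10);print(st)
c=cv2.convexHull(np.argwhere(k)[:,::-1].astype(np.int32))[:,0].astype(float);c=c[c[:,1]<222]
Z=np.array([0,0,1.]);X=np.array([1.,0,0])
for g in([657,195],[657,195,55]):
    f=least_squares(lambda v:np.array(rs(fproj(w,circ(np.array([v[0],v[1],52]),v[2] if len(v)>2 else 55,Z,X)),c,.3)),g);print("pan",f.x,np.sqrt((f.fun**2).mean()))
E
```

```text
[ 241  169  133   53 5006]
pan [655.62667576 194.83777732] 5.631715749586495
pan [662.9041507  196.52057547  49.34649514] 5.113105183228383
```

```bash
python3 - <<'E'
from fit import *
w=dict(np.load("w3.npz"));I=cv2.imread("pics/p_wrist.png").astype(int)
Z=np.array([0,0,1.]);X=np.array([1.,0,0])
for T in(200,207):
    c=[]
    for y in range(172,218,2):
        x=np.where(I[y,225:400].min(1)>T)[0]+225
        # keep largest run
        runs=np.split(x,np.where(np.diff(x)>2)[0]+1);r=max(runs,key=len);c+=[(r[0],y),(r[-1],y)]
    c=np.array(c,float)
    for g in([657,195],[657,195,55]):
        f=least_squares(lambda v:np.array(rs(fproj(w,circ(np.array([v[0],v[1],52]),v[2] if len(v)>2 else 55,Z,X)),c,.3)),g,loss='soft_l1');print(T,"pan",f.x,np.sqrt((f.fun**2).mean()))
E
```

```text
200 pan [655.72568675 197.18320046] 0.6355954777387949
200 pan [656.64698556 197.3123683   54.30648618] 0.4700816726330581
207 pan [655.37765732 196.86706962] 6.206664745747723
207 pan [657.6329553  197.03460914  53.16352989] 5.978812397493692
```

Emit:
send_rows:
  moves:
    - [1,-6,15,0,0,0,0.5]
    - [0,0,15,0,0,0,0.5]
    - [0,0,12,0,0,0,0.5]
    - [0,0,6,0,0,0,0.5]
    - [0,0,0,0,0,0,0.5]

```text
clock: 10.02
ee_pos: [657.1, 197.0, 107.4]
tool_rot: [-3.133, -0.223, 0.001]
ft_force: [-0.2, -1.5, -0.0]
finger_gap: 56.0
```

```bash
python3 - <<'E'
from h import *
R=frame([0,0,-1],[np.sin(.15),-np.cos(.15),0])
delta([656.5,196,99.3],R)
E
```

```text
clock 10.025 pos [657.1 197.  107.4] gap 56.0 F [-0.17 -1.5  -0.03] 
 q [0.2  0.68 1.29 0.   1.17 1.63]
tool-frame shift mm [-0.7  0.9  8.1] norm 8.2
turn (10deg) [-0.001  0.005 -0.044]
shift after the turn [-0.7  0.9  8.1]
```

```bash
python3 - <<'E'
from h import *
b=cams.capture("side")[90:280,140:310,::-1];a=cams.capture("scene")[170:330,360:500,::-1]
cv2.imwrite("pics/p_s3.png",np.hstack([cv2.resize(a,(400,457)),cv2.resize(b,(400,457))]))
E
```

```text
(no output)
```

View pics/p_s3.png

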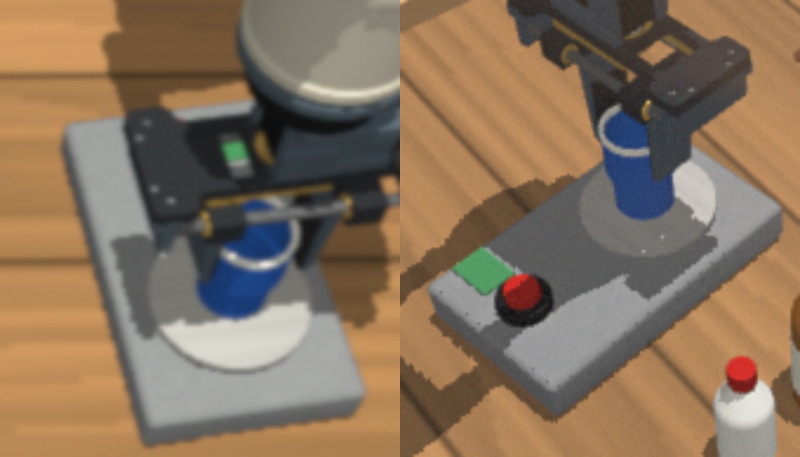

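Emit:
send_rows:
  moves:
    - [0,0,2,0,0,0,0.5]
    - [0,0,2,0,0,0,0.5]
    - [0,0,0,0,0,0,0.5]

```text
clock: 10.5
ee_pos: [658.0, 197.1, 104.9]
tool_rot: [-3.133, -0.223, -0.003]
ft_force: [0.0, -0.4, -1.0]
finger_gap: 56.1
```

Emit:
send_rows:
  moves:
    - [0,0,2,0,0,0,0.5]
    - [0,0,2,0,0,0,0.5]
    - [0,0,0,0,0,0,0.5]

```text
clock: 10.88
ee_pos: [658.4, 197.8, 101.7]
tool_rot: [-3.132, -0.223, -0.005]
ft_force: [0.6, 0.5, 0.0]
finger_gap: 56.5
```

Emit:
send_rows:
  moves:
    - [0,0,1.5,0,0,0,0.5]
    - [0,0,0,0,0,0,0.5]

```text
clock: 11.12
ee_pos: [658.7, 197.9, 101.1]
tool_rot: [-3.132, -0.223, -0.007]
ft_force: [0.1, -0.5, 0.3]
finger_gap: 56.0
```

Emit:
send_rows:
  moves:
    - [-2,1,1.5,0,0,0,0.5]
    - [0,0,1,0,0,0,0.5]

```text
clock: 11.38
ee_pos: [658.7, 197.7, 100.5]
tool_rot: [-3.13, -0.223, -0.014]
ft_force: [-4.6, -2.1, 11.9]
finger_gap: 55.7
```

Emit:
send_rows:
  moves:
    - [0,0,1.5,0,0,0,0.5]

```text
clock: 11.5
ee_pos: [659.0, 197.8, 100.0]
tool_rot: [-3.13, -0.223, -0.016]
ft_force: [-4.9, -2.3, 16.5]
finger_gap: 55.9
```

Emit:
send_rows:
  moves:
    - [0,0,1.5,0,0,0,0.5]

```text
clock: 11.62
ee_pos: [659.3, 197.8, 99.5]
tool_rot: [-3.13, -0.223, -0.018]
ft_force: [-4.3, -1.1, 15.7]
finger_gap: 55.9
```

In contact at TCP z ≈ 101, as predicted (99 ± 3). I'll ease the load before opening.

Emit:
send_rows:
  moves:
    - [0,0,-0.7,0,0,0,0.5]
    - [0,0,0,0,0,0,0.5]

```text
clock: 11.88
ee_pos: [659.2, 197.7, 100.0]
tool_rot: [-3.13, -0.223, -0.018]
ft_force: [0.3, 1.0, 0.2]
finger_gap: 56.2
```

```bash
python3 - <<'E'
from h import *
R=frame([0,0,-1],[np.sin(.15),-np.cos(.15),0])
delta([656.5,196,99.3],R)
b=cams.capture("side")[90:280,140:310,::-1];a=cams.capture("scene")[170:330,360:500,::-1]
cv2.imwrite("pics/p_s4.png",np.hstack([cv2.resize(a,(400,457),interpolation=cv2.INTER_CUBIC),cv2.resize(b,(400,457),interpolation=cv2.INTER_CUBIC)]))
E
```

```text
clock 11.875 pos [659.2 197.7 100. ] gap 56.2 F [0.28 0.95 0.21] 
 q [0.2  0.69 1.3  0.   1.14 1.63]
tool-frame shift mm [-2.9  1.3  0.7] norm 3.3
turn (10deg) [-0.017 -0.066 -0.045]
shift after the turn [-2.9  1.3  0.7]
```

View pics/p_s4.png

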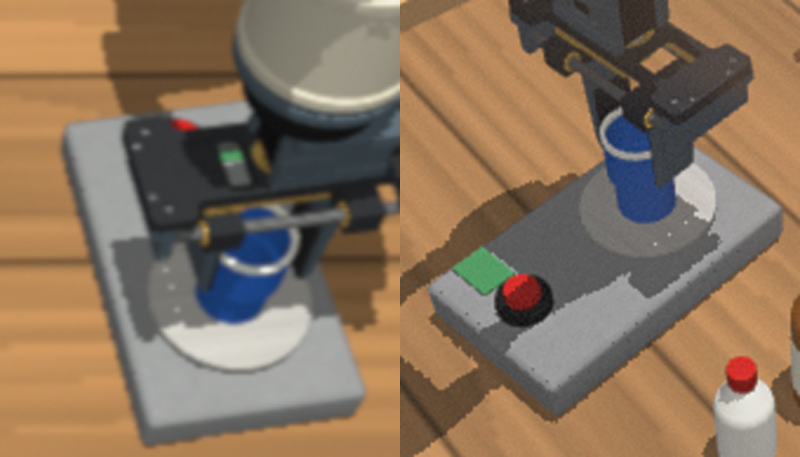

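Emit:
send_rows:
  moves:
    - [0,0,0,0,0,0,0.68]
    - [0,0,0,0,0,0,0.8]
    - [0,0,0,0,0,0,1]
    - [0,0,0,0,0,0,1]
    - [0,0,0,0,0,0,1]

```text
clock: 12.6
ee_pos: [659.0, 197.6, 99.4]
tool_rot: [-3.13, -0.223, -0.016]
ft_force: [-0.2, 0.4, -0.3]
finger_gap: 90.9
```

```bash
python3 - <<'E'
from h import *
s=read_state();print(s['ft_force'],s['finger_gap'])
w=cams.capture("wrist")[230:400,200:420,::-1]
cv2.imwrite("pics/r1.png",cv2.resize(w,None,fx=3,fy=3,interpolation=cv2.INTER_CUBIC))
E
```

```text
[-0.15208312  0.39046309 -0.26259819] 90.86255604616508
```

View pics/r1.png

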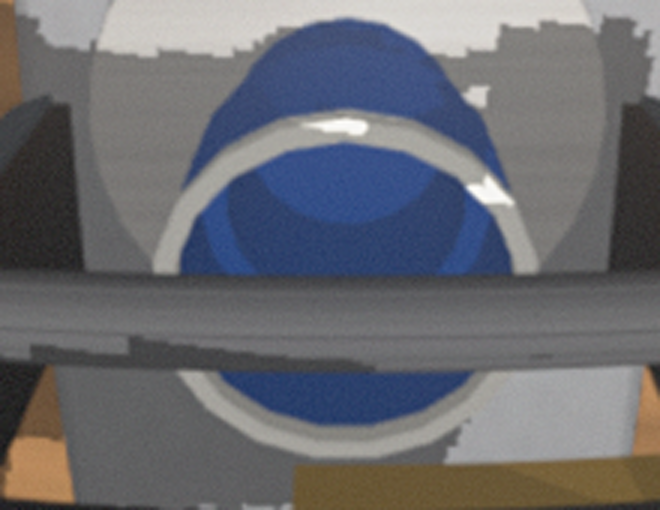

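Released; the cup stands clear of both jaws (rim at (345,280) in the crop). Now I retract straight up.

Emit:
send_rows:
  moves:
    - [0,0,-10,0,0,0,1]
    - [0,0,-15,0,0,0,1]
    - [0,0,-25,0,0,0,1]
    - [0,0,-40,0,0,0,1]
    - [0,0,-40,0,0,0,1]
    - [0,0,0,0,0,0,0]

```text
clock: 13.4
ee_pos: [658.1, 197.2, 239.4]
tool_rot: [-3.129, -0.223, -0.023]
ft_force: [-0.3, -0.2, -1.0]
finger_gap: 83.7
```

```bash
python3 - <<'E'
from h import *
R=frame([0,0,-1],[np.sin(.15),-np.cos(.15),0])
delta([528,176,180],R)
p=cams.camera_params("wrist");np.savez("w4.npz",R=p['R'],t=p['t'],K=p['intrinsics'])
cv2.imwrite("pics/r2w.png",cams.capture("wrist")[:,:,::-1])
b=cams.capture("side")[90:280,140:310,::-1];a=cams.capture("scene")[170:330,360:500,::-1]
cv2.imwrite("pics/r2.png",np.hstack([cv2.resize(a,(400,457),interpolation=cv2.INTER_CUBIC),cv2.resize(b,(400,457),interpolation=cv2.INTER_CUBIC)]))
E
```

```text
clock 13.4 pos [658.1 197.2 239.4] gap 83.7 F [-0.33 -0.18 -0.95] 
 q [0.2  0.56 1.16 0.   1.41 1.63]
tool-frame shift mm [-132.7    2.7   57.5] norm 144.6
turn (10deg) [-0.018 -0.084 -0.044]
shift after the turn [-131.8    1.5   59.4]
```

View pics/r2.png

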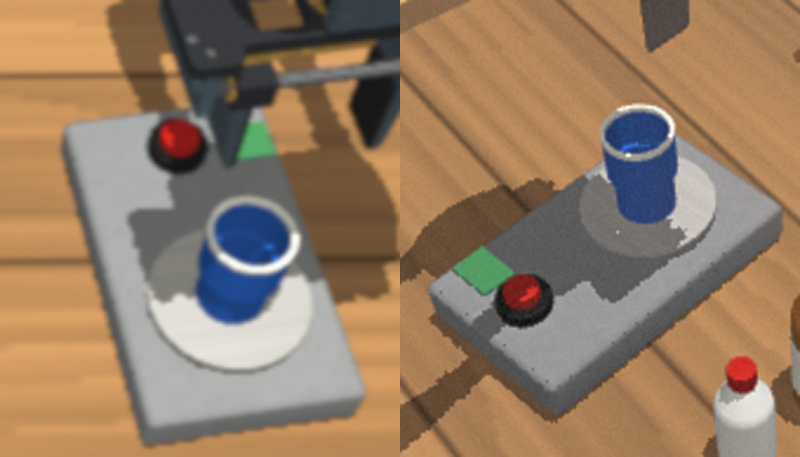

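View pics/r2w.png

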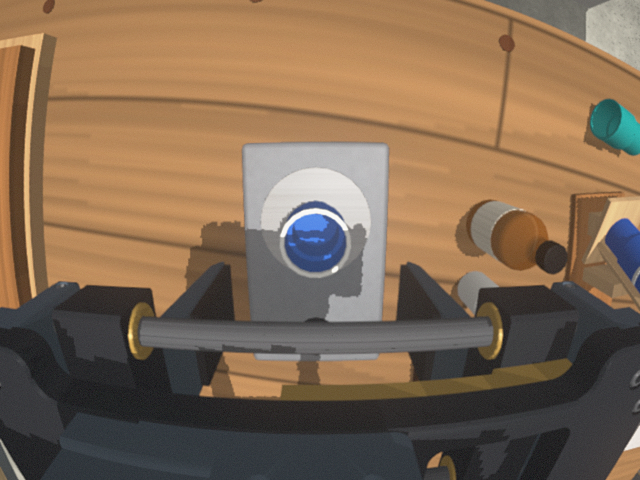

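Emit:
send_rows:
  moves:
    - [-30,1,0,-0.02,-0.08,0,0]
    - [-45,1,0,0,0,0,0]
    - [-45,0,0,0,0,0,0]
    - [-10,0,0,0,0,0,0]
    - [0,0,0,0,0,0,0]

```text
clock: 14.18
ee_pos: [521.9, 175.1, 230.2]
tool_rot: [3.131, 0.223, -0.024]
ft_force: [0.2, -0.3, 0.1]
finger_gap: 22.2
```

```bash
python3 - <<'E'
from h import *
R=frame([0,0,-1],[np.sin(.15),-np.cos(.15),0])
delta([529,176.5,85],R)
E
```

```text
clock 14.175 pos [521.9 175.1 230.2] gap 22.2 F [ 0.17 -0.32  0.07] 
 q [ 0.22  0.38  1.5  -0.    1.28  1.64]
tool-frame shift mm [  9.5  -0.6 145. ] norm 145.4
turn (10deg) [ 0.008  0.089 -0.046]
shift after the turn [  7.2  -0.3 145.2]
```

Emit:
send_rows:
  moves:
    - [7,0,20,0,0.09,0,0]
    - [0,0,40,0,0,0,0]
    - [0,0,40,0,0,0,0]
    - [0,0,25,0,0,0,0]
    - [0,0,0,0,0,0,0]
    - [0,0,0,0,0,0,0]

```text
clock: 14.92
ee_pos: [536.5, 176.8, 100.4]
tool_rot: [3.133, 0.221, 0.006]
ft_force: [0.2, 0.7, 0.2]
finger_gap: 0.5
```

```bash
python3 - <<'E'
from h import *
R=frame([0,0,-1],[np.sin(.15),-np.cos(.15),0])
delta([529,176.5,62],R)
b=cams.capture("side")[90:280,140:310,::-1];a=cams.capture("scene")[170:330,360:500,::-1]
cv2.imwrite("pics/r3.png",np.hstack([cv2.resize(a,(400,457),interpolation=cv2.INTER_CUBIC),cv2.resize(b,(400,457),interpolation=cv2.INTER_CUBIC)]))
E
```

```text
clock 14.925 pos [536.5 176.8 100.4] gap 0.5 F [0.17 0.73 0.24] 
 q [ 0.21  0.54  1.62 -0.    0.97  1.64]
tool-frame shift mm [-7.6 -0.8 38.4] norm 39.1
turn (10deg) [ 0.008 -0.022 -0.051]
shift after the turn [-7.4 -0.8 38.4]
```

View pics/r3.png

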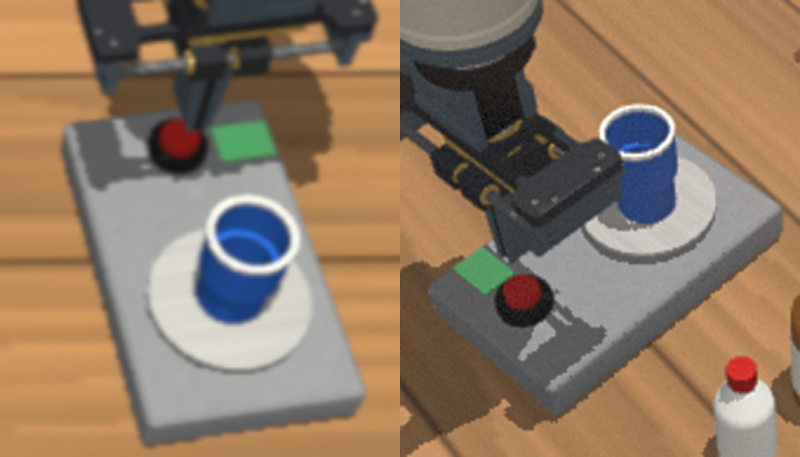

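```bash
python3 - <<'E'
from fit import *
for n,(ox,oy),(sx,sy),dx in(("scene",(360,170),(400/140,457/160),0),("side",(140,90),(400/170,457/190),400)):
    for X in((536.5,176.8,100.4),(529,176.5,62),(656.5,196,52)):
        q=(proj(P[n],X)[0]-(ox,oy))*(sx,sy)+(dx,0);print(n,X,q.round(0))
E
```

```text
scene (536.5, 176.8, 100.4) [190. 109.]
scene (529, 176.5, 62) [178. 133.]
scene (656.5, 196, 52) [227. 295.]
side (536.5, 176.8, 100.4) [522. 246.]
side (529, 176.5, 62) [523. 286.]
side (656.5, 196, 52) [648. 202.]
```

```bash
python3 - <<'E'
from fit import *
s=read_state();R=Rn.from_rotvec(s['tool_rot']).as_matrix();out=[]
for n,(x0,y0,x1,y1) in(("scene",(380,160,450,230)),("side",(160,150,230,220))):
    g=cams.capture(n)[y0:y1,x0:x1,::-1];k=400/70;g=cv2.resize(g,(400,400),interpolation=cv2.INTER_CUBIC)
    for z in(0,-19):
        B=[s['ee_pos']+R@np.array([a,b,z]) for a,b in((16,13.5),(16,-13.5),(-16,-13.5),(-16,13.5))]
        q=((proj(P[n],B)-(x0,y0)+.5)*k).astype(np.int32);cv2.polylines(g,[q],True,(0,255,255) if z==0 else(255,255,0),1)
    th=np.linspace(0,6.28,60);c=np.stack([529+14*np.cos(th),176.5+14*np.sin(th),62+0*th],1)
    cv2.polylines(g,[((proj(P[n],c)-(x0,y0)+.5)*k).astype(np.int32)],True,(255,255,255),1);out.append(g)
cv2.imwrite("pics/tip.png",np.hstack(out))
E
```

```text
(no output)
```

View pics/tip.png

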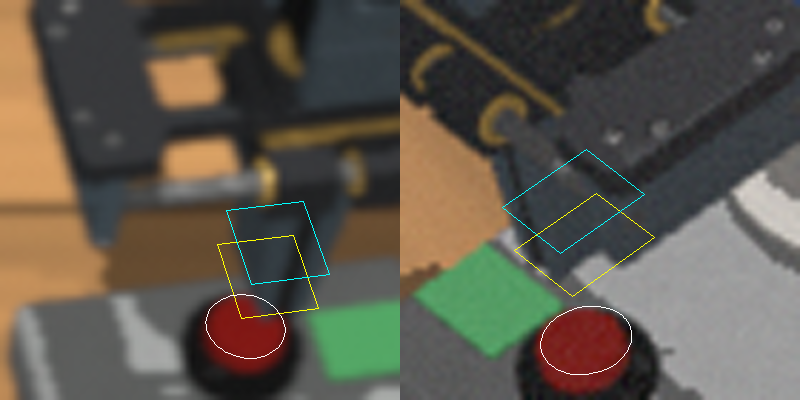

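Emit:
send_rows:
  moves:
    - [-8,0,8,0,-0.02,0,0]
    - [0,0,10,0,0,0,0]
    - [0,0,8,0,0,0,0]
    - [0,0,0,0,0,0,0]
    - [0,0,0,0,0,0,0]

```text
clock: 15.75
ee_pos: [527.8, 175.7, 73.6]
tool_rot: [3.133, 0.222, 0.003]
ft_force: [0.8, -0.1, -0.0]
finger_gap: 0.5
```

```bash
python3 - <<'E'
from h import *
R=frame([0,0,-1],[np.sin(.15),-np.cos(.15),0])
delta([529,176.5,62],R)
E
```

```text
clock 15.75 pos [527.8 175.7  73.6] gap 0.5 F [ 0.75 -0.11 -0.02] 
 q [ 0.21  0.57  1.67 -0.    0.9   1.65]
tool-frame shift mm [ 1.3 -0.7 11.6] norm 11.7
turn (10deg) [ 0.007 -0.011 -0.05 ]
shift after the turn [ 1.3 -0.7 11.6]
```

Emit:
send_rows:
  moves:
    - [1,0,5,0,0,0,0]
    - [0,0,4,0,0,0,0]
    - [0,0,2,0,0,0,0]

```text
clock: 16.12
ee_pos: [529.3, 175.9, 62.3]
tool_rot: [3.133, 0.222, 0.004]
ft_force: [-0.7, -1.2, 0.4]
finger_gap: 0.1
```

Emit:
send_rows:
  moves:
    - [0,0,2,0,0,0,0]
    - [0,0,2,0,0,0,0]
    - [0,0,2,0,0,0,0]

```text
clock: 16.5
ee_pos: [529.3, 175.9, 56.1]
tool_rot: [3.133, 0.222, 0.005]
ft_force: [-1.6, -0.8, 10.7]
finger_gap: 0.5
```

Emit:
send_rows:
  moves:
    - [0,0,1,0,0,0,0]
    - [0,0,0.5,0,0,0,0]

```text
clock: 16.75
ee_pos: [529.3, 175.9, 56.1]
tool_rot: [3.133, 0.222, 0.006]
ft_force: [-4.9, -2.0, 16.7]
finger_gap: 0.6
```

Emit:
send_rows:
  moves:
    - [0,0,-5,0,0,0,0]
    - [0,0,-8,0,0,0,0]
    - [0,0,-20,0,0,0,0]
    - [0,0,-40,0,0,0,0]
    - [0,0,-50,0,0,0,0]
    - [-30,0,-40,0,0,0,0]
    - [-40,0,0,0,0,0,0]
    - [0,0,0,0,0,0,0]
    - [0,0,0,0,0,0,0]
    - [0,0,0,0,0,0,0]

```text
clock: 18.0
ee_pos: [459.0, 166.1, 226.0]
tool_rot: [3.133, 0.221, 0.01]
ft_force: [-0.3, 0.3, 0.6]
finger_gap: 0.3
```

```bash
python3 - <<'E'
from h import *
s=read_state();print(s['clock'],s['ee_pos'],s['ft_force'])
b=cams.capture("side");a=cams.capture("scene")
cv2.imwrite("pics/e_scene.png",a[:,:,::-1])
cv2.imwrite("pics/e.png",np.hstack([cv2.resize(a[170:330,360:500,::-1],(400,457),interpolation=cv2.INTER_CUBIC),cv2.resize(b[90:280,140:310,::-1],(400,457),interpolation=cv2.INTER_CUBIC)]))
o=cv2.imread("pics/scene0.png").astype(int);print(np.abs(o-a[:,:,::-1].astype(int))[250:340,180:355].max(), np.argwhere(np.abs(o-a[:,:,::-1].astype(int)).max(2)[230:330,180:290]>60).shape)
E
```

```text
18.0 [459.02644943 166.05098031 225.96771763] [-0.31761688  0.34328972  0.63421611]
97 (542, 2)
```

View pics/e.png

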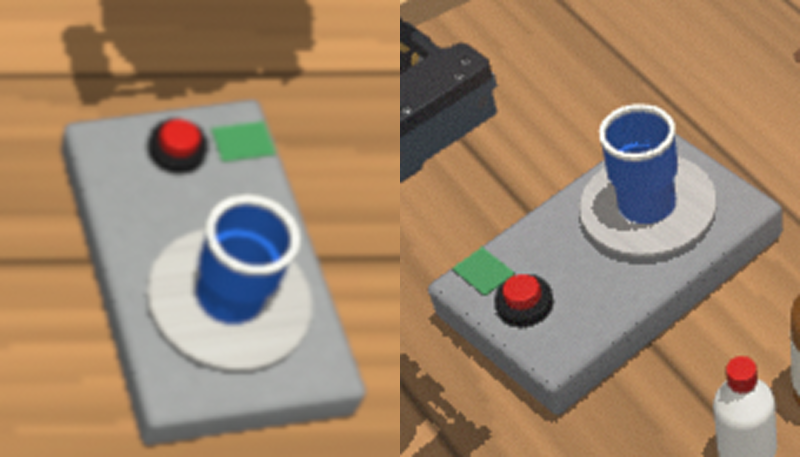

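View pics/e_scene.png

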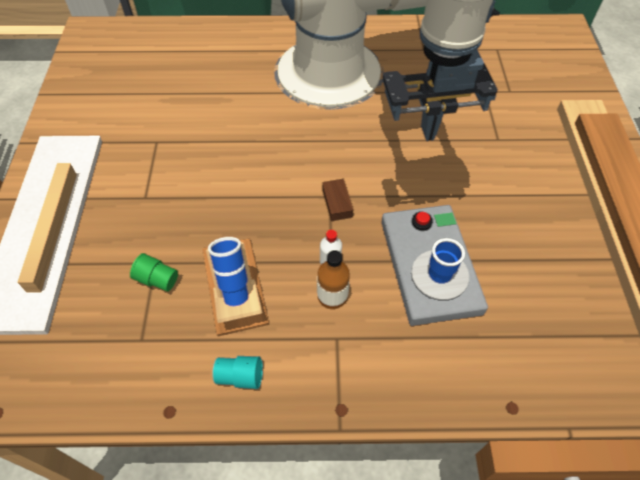

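The cup stands upright at the pan centre, and the button is up after being pressed to TCP z 56.1 mm (its 6 mm stop) with 16.7 N. Both lower cups, the bottles and the offcut are where they were, and the arm is clear. I'm handing in.

```bash
python3 -c "
from rig import ctrl
print(ctrl.sign_off())"
```

```text
the job is handed in; nothing more can be done
None
```

I drew the top blue cup straight off the stack along its 25° axis and set it upright in the middle of the pan. I then let go, pressed the tare button with the shut fingers, released it and backed the arm away. I handed the job in with the robot clock at about 18 s of the 50 s allowed.

**Last checks:**
- **Cup:** the final pictures show it standing upright near the pan's centre, with the gripper well clear. I judge it a few mm off centre, from where the gripper let go of it.
- **Button:** it went down about 6 mm to its stop (finger tips at 56.1 mm, 16.7 N). The final pictures show it up again.
- **Everything else:** the two lower cups still sit in the holder, and the bottles and offcut look unmoved. This is by eye. A simple before/after picture difference did not settle it for the cups, because the view changed when the top cup was taken away.

**Disagreements:**
- **Cameras:** the scene and side cameras differed by 4–5 mm on the ground. The height of the cup's rim came out at 190–194 mm from those two and about 197 mm from the wrist camera. I used the wrist value, and the cup met the pan within 2 mm of the height that gave.
- **Set-down:** the force on the pan rose briefly to about 16 N, and I eased it to zero before letting go.

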